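Unload the pellet press and put the die away

ROBOT

A 6-joint arm with a two-finger parallel gripper is mounted at the origin on the work surface. World frame = base frame: x ahead of the robot, y to its left, z up, the work surface at z = 0. Lengths are in m, angles in rad, forces in N, time in s.
With the tool pointing down it reaches from about 0.325 to 0.775 m from the base axis. Payload 5.5 kg.
Tool frame: the origin (TCP) lies midway between the tips of the shut fingers; the grasp point (between the pads) lies 19 mm behind it; z points along the fingers, y is the line along which they close (so a half turn about z gives the same grasp; the last joint's range is limited). The gripper opens to 85 mm and grips with 20 to 120 N. Pads are 22 mm wide; open, the fingers measure 114 mm over their backs; the gripper's body (76 mm by 85 mm) begins 54 mm behind the grasp point. The pads swing forward as they close: fully open they stand 13 mm farther back than shut.
Start: joints at [1.157, 0.091, 1.231, -0, 1.82, -0.057], TCP at [0.21, 0.562, 0.231] pointing down, gripper open.
Joint ranges: [-2.87, 2.87], [-0.86, 2.18], [0.17, 2.46], [-1.51, 4.65], [0.06, 2.69], [-2.65, 2.65]. Speed limits (rad/s): [2.57, 2.57, 3.01, 3.14, 3.14, 3.14].

INTERFACE

Orientations are given as a unit quaternion [w, x, y, z].
In Python, from plant import env gives the robot as it stands. The module is installed in compiled form; this text tells all that it offers.
- The arm moves only by the tool move_arm, never from a script. Its argument "commands" is a list of rows, each an object with "fingers": the closure, from -1 (fully open) to 1 (shut); "delta_pos": the shift along the world's x, y, z in m, a list of three; "rotation": the turn, a rotation vector about the world's x, y, z in rad, a list of three. In form: [{"fingers": fingers, "delta_pos": [x, y, z], "rotation": [rx, ry, rz]}, ...]. A call has 1 to 8 rows; each row is the pose to reach, as a shift and turn from the pose commanded when the call began; what a row does not reach only later rows make up. A row lasts 1/10 s, in which the tool goes at most 50 mm and 8.59 degrees, less where a joint would pass 70% of its speed; a pose out of reach is approached as far as the arm can. A call with a gripper value outside its range is refused whole. The fingers move at their own pace and stop on an object; "newtons" is the grip in N (left out, the last holds). Time passes only in rows, so rows that repeat a pose let the fingers close. It gives the time, the measured TCP pose, the force, the opening and the grip force at its end, in the units of the state.
- env.get_obs(): the state, without advancing time (a new reading comes with each control period).
- env.get_image(name): name is "scene" or "side" or "wrist"; returns (picture, depth): 480x640x3 uint8, blue, green, red; 480x640 float32, m along the optical axis (not along the pixel's ray), 0 where there is no reading.
- env.camera_info(name): a dict with "fx", "fy", "cx", "cy" (pixels), "view" (4x4, takes a point from world to camera coordinates). Camera axes: x right, y up, looking along -z (the intrinsics and any distortion apply to the point x, -y, -z); pixel columns grow to the right and rows downward; lengths in m; the calibration is good to about 2 mm. The wrist camera is an equidistant fisheye: a pixel r from the principal point sees the ray r / f radians off the axis. A picture is of the moment at which its call begins: read the wrist's pose just before it. camera_info takes no time and is no camera call; for the wrist camera it gives the pose at the moment of the call.
- env.close_job(): hands the job in; it is judged then, once.
Trained networks look in the newest picture that a camera, given by its name, has taken for a name from the list of things; names that differ only in an ending like _2 or _b are one class to them, and where a whole thing is asked for, a point or a joint stands for the part that bears it (a point fixed in the world has none). Each returns a list of dicts, best first, with "conf" (0 to 1); they miss things now and then, are a little off and sometimes report something else, mostly with a low value. They report only what shows in the picture. A call takes as long as a camera call. They do not tell look-alikes from the thing itself.
- env.search_frame(camera, target): "extent" ([left, top, right, bottom] in pixels, round what is visible of it).
- env.silhouettes(camera, target): "pixels" (480x640 bool, what is visible of it) and "extent" ([left, top, right, bottom] in pixels, round what is visible of it).
The state is a dict: "clock": time; "joint_positions": joint angles; "qvel": joint speeds; "joint_torque": joint torques, N m; "position": TCP position; "eef_rot": TCP orientation; "contact_force": force on the tool from outside, world axes, zero at the start; "ft_torque": the same for the moment, N m; "finger_gap": finger opening in m; "grip_force": force on a finger pad.
Only numpy, scipy, OpenCV 4.12 (cv2) and the standard library are available. Lean on these libraries where they do the work, as an engineer would, in place of code of your own. Each camera call takes 0.05 s, during which the arm holds its last target. There are 200 camera calls.

TASK

The pellet is pressed: wind the press's handwheel back exactly one full turn anticlockwise (seen from above), so that the crank knob comes round to where it was, the ram is off the die and the wheel stays there. Then take the steel die out from under the ram, carry it upright (its plunger is loose), stand it upright in the open drawer of the little cabinet without dropping it, and push the drawer fully shut. Do not disturb the other things on the bench.

Things in the scene. Friction and masses are not known exactly. Their poses are not given: they have to be found in the camera images.
- press: Slate-blue bench-top screw press, fixed, turned so that its pillars stand one nearer the robot, one farther; open on both sides (-x and +x). Base 36 mm high, x +-82, y +-140 mm from the origin. Two steel pillars 24 mm thick at x 0, y -115 and +115 mm. Small gauge at y -160 mm, up to 95 mm high. Origin on the bench under the axis of platen, ram and handwheel; z up.
- crosshead (a point): Centre of the underside of the press's crosshead, on the ram's axis, 195 mm above the bench: a bar 60 mm deep (x +-30), 280 mm wide (y +-140) and 40 mm high over the die, carried by the pillars; the handwheel is above it. Axes as the press.
- platen (a point): Centre of the top face of the round steel platen (96 mm across), 50 mm above the bench, on the ram's axis; axes as the press. Round it a locating ring 3 mm high, 69 mm inner and 81 mm outer diameter, in which the die stands: the die must be lifted over it.
- ram_face (a point): Centre of the lower end of the ram, a plain upright steel bar 20 mm across that runs up through the crosshead. At the start it stands 1 to 3 mm above the die's plunger; each full anticlockwise turn of the handwheel lifts ram, wheel and knob together by 12 mm. z up.
- handwheel (a joint): Angle of the handwheel, rad, about the upright axis; grows anticlockwise seen from above (ram rises). Starts between 0 and 1.2; no stop at one turn. Turning takes about 0.12 N m; it stays where it is left. Wheel 134 mm across, 3 spokes; rim's top 271 mm above the bench at joint value 0.
- knob_mid (a point): Middle of the red upright crank knob on the wheel's rim, 60 mm from the wheel's axis, 299 mm above the bench at joint value 0. Knob 52 mm tall (28 below this point, 24 above), 17 mm thick at the foot, 25 mm at this point. It spins freely on its upright pin, so the tool need not turn with the wheel. From the axis it lies in direction 2.54 rad + joint value from the press's x axis.
- die: Steel pellet die, one rigid piece of about 0.7 kg, 72 mm tall: round base 60 mm across and 12 mm high, barrel 44 mm across from 12 to 50 mm, plunger 20 mm across from 50 to 72 mm. Origin at the centre of its underside, z up along its axis. It starts on the platen under the ram.
- cabinet: Small cream drawer cabinet with a dark mat on top, fixed, 230 mm wide, 100 mm high, 250 mm deep. Its origin lies on the bench 60 mm in FRONT of the middle of its front face (the housing runs from x = +60 to +310 mm, y +-115 mm); -x is its front, towards the robot, the way the drawer opens.
- drawer (a joint): Opening of the drawer, m: 0 is fully shut (front panel against the housing), starts at 0.175 to 0.20 (wide open is 0.205). It slides along the cabinet's x with about 2 N of friction and stays where it is left.
- drawer_floor (a point): Centre of the drawer's inner floor, 14 mm above the bench, axes as the cabinet. From it 110 mm to the front panel's inner face (-x), 106 mm to the back wall, 99 mm to each side wall. Side and back walls 36 mm high above the floor. Light blue front panel 14 mm thick, 230 mm wide, its top 82 mm above the floor. The housing leaves 78 mm clear above the floor.
- drawer_handle (a point): Middle of the drawer's steel bow handle: a level bar 10 mm thick and 90 mm long along the cabinet's y, 55 mm above the bench, its axis 24 mm in front of the panel's outer face. It may be pushed.
- salt_jar: Bystander: amber jar with white lid, 64 mm across, 95 mm tall. Origin at its underside.
- mortar: Bystander: white ceramic bowl (mortar), 84 mm across, 42 mm tall. Origin at its underside.
- solvent: Bystander: white plastic bottle with red cap, 66 mm across, 115 mm tall. Origin at its underside.
- card_box: Bystander: white box 85 x 60 x 34 mm. Origin at its underside.
- mouse: Bystander: black computer mouse 105 x 60 x 28 mm. Origin at its underside.
- spatula: Bystander: steel lab spatula with blue grip, lying flat, 160 mm long, 7 mm high. Origin at its underside.
Mind the look-alikes: they are no part of the job. Leave any green or red look-alike of the die alone.

How it is judged:
By the outcome, as a careful person would: the job done as asked, in the order asked, and still so for the second after the job is handed in, with the robot touching nothing.
It also fails if it takes over 72 s, if anything falls off the work surface, if the arm or the gripper's body presses on something with over 40 N, if the wrist force passes 120 N, or if a joint passes its speed limit or range.

## Working session

There is one attempt and no reset: what is moved stays moved. The work goes in short steps, Python scripts to look and compute and a tool call to move; the robot and the scene stay as the last step left them, time stands still between calls to the robot, and variables do not carry over. Pictures are saved under pics/ and viewed, at most 13 in all, crops included, and the job is handed in when it is done.

Besides the shell and the picture viewer there is one more tool, called as name([rows], argument=value, ...), one row to a line, values as JSON. move_arm: Moves the arm, as the interface text tells. Its arguments: {"type":"object","properties":{"commands":{"type":"array"},"newtons":{"type":"number"}},"required":["commands"]}

```bash
mkdir -p pics
cat > h.py <<'E'
import numpy as np, cv2
from plant import env
def pts(cam,d,ci=None):
    ci=ci or env.camera_info(cam); v,u=np.mgrid[:480,:640]
    P=np.stack([(u-ci['cx'])/ci['fx']*d,-(v-ci['cy'])/ci['fy']*d,-d,np.ones_like(d)],-1)
    return (P@np.linalg.inv(ci['view']).T)[...,:3]
def proj(cam,X):
    ci=env.camera_info(cam);p=ci['view']@np.append(X,1)
    return ci['cx']+ci['fx']*p[0]/-p[2], ci['cy']-ci['fy']*p[1]/-p[2]
E
python3 - <<'E'
from h import *
for c in ('scene','side'):
    im,d=env.get_image(c); cv2.imwrite(f'pics/{c}0.png',im); np.savez(f'{c}0.npz',im=im,d=d)
    ci=env.camera_info(c); print(c,{k:v for k,v in ci.items() if k!='view'}, np.round(np.linalg.inv(ci['view']),3).tolist())
    P=pts(c,d)
    for t in ('die','knob_mid','handwheel','press','cabinet','drawer','drawer_handle'):
        for r in env.silhouettes(c,t)[:3]:
            m=r['pixels']&(d>0)
            if m.sum(): print(t,round(r['conf'],2),np.round(r['extent']),np.round(np.median(P[m],0),3),np.round(P[m].min(0),3),np.round(P[m].max(0),3))
print(env.get_obs())
E
```

```text
scene {'fx': 489.62739458100447, 'fy': 489.62739458100447, 'cx': 320.6714344095876, 'cy': 244.02534603183554} [[0.265, -0.704, 0.659, 1.261], [0.964, 0.199, -0.175, -0.187], [-0.008, 0.682, 0.731, 0.999], [0.0, 0.0, 0.0, 1.0]]
die 0.77 [158. 386. 185. 418.] [ 0.74  -0.374  0.037] [ 0.706 -0.408 -0.002] [ 0.76  -0.348  0.075]
knob_mid 0.76 [153. 232. 170. 252.] [ 0.549 -0.318  0.307] [ 0.195 -0.391 -0.005] [ 0.554 -0.308  0.325]
knob_mid 0.21 [154. 210. 263. 373.] [ 0.572 -0.256  0.05 ] [ 0.104 -0.4   -0.008] [ 0.713 -0.167  0.325]
handwheel 0.96 [153. 218. 226. 270.] [ 0.537 -0.266  0.269] [ 0.165 -0.38  -0.007] [ 0.592 -0.195  0.325]
handwheel 0.26 [152. 234. 172. 254.] [ 0.548 -0.318  0.304] [ 0.193 -0.391 -0.005] [ 0.554 -0.307  0.325]
press 0.58 [154. 209. 262. 371.] [ 0.575 -0.257  0.061] [ 0.109 -0.391 -0.007] [ 0.713 -0.17   0.325]
press 0.53 [374. 208. 471. 283.] [0.435 0.309 0.017] [ 0.3    0.174 -0.006] [0.609 0.483 0.101]
cabinet 0.76 [372. 208. 536. 387.] [0.709 0.271 0.097] [ 0.389  0.144 -0.005] [0.863 0.458 0.107]
cabinet 0.75 [154. 207. 259. 376.] [ 0.575 -0.256  0.05
[... 1598 characters left out ...]
 0.8, 'joint_positions': array([ 1.15730169e+00,  9.10501584e-02,  1.23068339e+00,  2.33594423e-05,
        1.81983102e+00, -5.66916329e-02]), 'qvel': array([-0.00062444, -0.00027406,  0.00168277,  0.00110776, -0.00111982,
        0.00047975]), 'joint_torque': array([ 1.42831382e-04, -4.58397853e+01, -4.18080497e+01, -3.97536382e-05,
        2.08102533e-04, -2.15031440e-05]), 'position': array([0.20955989, 0.56221922, 0.23131446]), 'eef_rot': array([-7.73693129e-06,  1.77453840e-01,  9.84129125e-01,  1.62933231e-05]), 'contact_force': array([ 0.15085367, -0.51363465,  0.70042482]), 'ft_torque': array([0.01878672, 0.05126577, 0.01816282]), 'grip_force': 0.0, 'finger_gap': 0.08538037051008447}
```

View pics/scene0.png

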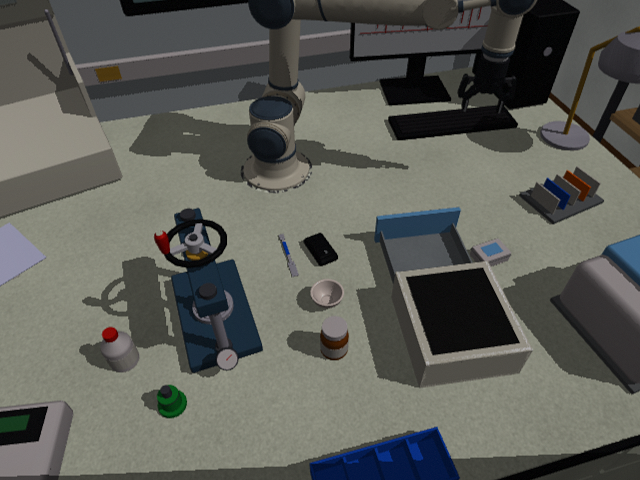

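View pics/side0.png

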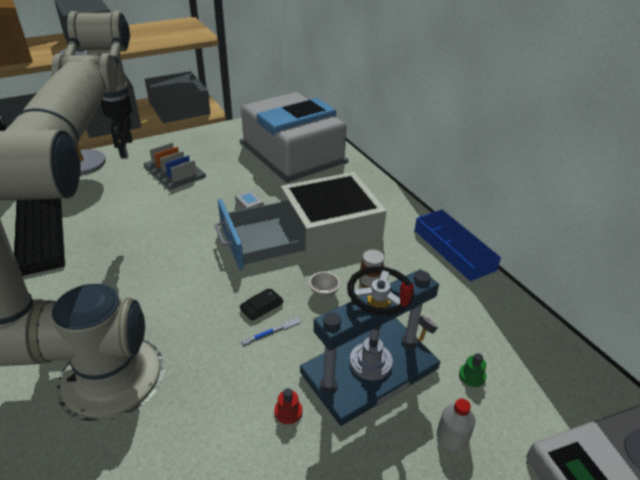

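Scene: press at about (215,300), knob (162,241), cabinet (455,315) with open drawer (425,245), salt jar (335,337), mortar (327,293). Die candidates: the steel die on the platen under the ram (side 371,355), the red look-alike (side 288,406) and the green one (side 474,370, scene 171,400). I choose the steel one, and check it in a close crop while measuring.

```bash
cat > m.py <<'E'
from h import *
from scipy.optimize import least_squares
A=[];C=[]
for c in ('scene','side'):
    f=np.load(c+'0.npz'); P=pts(c,f['d'])[f['d']>0]; A.append(P);C.append(f['im'][f['d']>0])
cv2.imwrite('pics/crop_die.png',cv2.resize(np.load('side0.npz')['im'][260:430,260:500],None,fx=3,fy=3,interpolation=3))
def sel(P,lo,hi): return np.all((P>lo)&(P<hi),1)
def rect(Q,n):
    r=cv2.minAreaRect(Q[:,:2].astype(np.float32)*1000); print(n,len(Q),r, 'z',np.median(Q[:,2]))
for k in (0,1):
    P=A[k]; 
    m=sel(P,(.3,-.45,.031),(.75,-.1,.041)); b=C[k].astype(int); 
    m&=(b[:,0]>b[:,2]+8); rect(P[m],'base')
    m=sel(P,(.3,-.45,.228),(.75,-.1,.241)); rect(P[m],'crosshead')
    Q=P[sel(P,(.4,-.4,.25),(.7,-.15,.285))]
    r=least_squares(lambda p:np.clip(np.hypot(Q[:,0]-p[0],Q[:,1]-p[1])-.061,-.02,.02),[.52,-.27],loss='soft_l1',f_scale=.003); print('wheel',r.x,Q[:,2].max())
    m=sel(P,(.4,-.4,.285),(.65,-.15,.34)); K=P[m];bb=C[k][m].astype(int);K=K[bb[:,2]>bb[:,1]+50]
    print('knob',len(K),K.mean(0),K.min(0),K.max(0))
    m=sel(P,(.35,.1,.094),(.95,.6,.106)); Q=P[m]; bb=C[k][m].astype(int)
    blue=bb[:,0]>bb[:,2]+40; rect(Q[~blue],'cabtop')
    rect(Q[blue],'panel top'); print(Q[:,2].min(),Q[:,2].max())
    Q=P[sel(P,(.45,-.33,.095),(.58,-.2,.13))]; print('plunger',len(Q),np.median(Q,0) if len(Q) else 0)
    # obstacles
    for n in ('salt_jar','mortar','solvent','card_box','mouse','spatula'):
        for r in env.silhouettes(('scene','side')[k],n)[:2]:
            f=np.load(('scene','side')[k]+'0.npz');mm=r['pixels']&(f['d']>0)
            if r['conf']>.4 and mm.sum(): q=pts(('scene','side')[k],f['d'])[mm]; print(n,round(r['conf'],2),np.round(np.median(q,0),3),np.round(np.percentile(q[:,2],97),3))
E
python3 m.py
```

```text
base 3967 ((564.7761840820312, -293.0262145996094), (355.7577209472656, 235.19207763671875), 4.633129596710205) z 0.034317516790896785
crosshead 1598 ((524.5516357421875, -261.3305969238281), (283.10186767578125, 60.034767150878906), 4.975255966186523) z 0.2334761653663152
wheel [ 0.52825373 -0.26085277] 0.28494276872192836
knob 153 [ 0.54773998 -0.31543736  0.30884977] [ 0.53659134 -0.32814684  0.28588728] [ 0.55439301 -0.30677419  0.3247508 ]
cabtop 10093 ((665.3555908203125, 388.64605712890625), (447.6019592285156, 479.9862365722656), 82.87931823730469) z 0.09935991271564859
panel top 186 ((410.5807189941406, 309.95281982421875), (226.35939025878906, 17.258617401123047), 83.30314636230469) z 0.09524246119903446
0.09400907150745141 0.10591472930473789
plunger 0 0
salt_jar 0.94 [ 0.709 -0.013  0.07 ] 0.096
mortar 0.93 [0.545 0.016 0.026] 0.042
solvent 0.59 [ 0.607 -0.469  0.071] 0.114
card_box 0.95 [0.539 0.471 0.031] 0.036
card_box 0.59 [ 0.607 -0.47   0.071] 0.114
mouse 0.76 [0.402 0.039 0.023] 0.03
mouse 0.57 [ 0.607 -0.47   0.071] 0.114
spatula 0.79 [ 0.399 -0.046  0.004] 0.009

[... 460 characters left out ...]
672.7044067382812, 390.68963623046875), (464.5241394042969, 492.14453125), 81.45403289794922) z 0.09884405399779728
panel top 101 ((405.1458435058594, 298.2340393066406), (217.92654418945312, 14.109284400939941), 83.55522155761719) z 0.09522640252223968
0.09403687635502789 0.10598750259264444
plunger 257 [ 0.51845138 -0.27060608  0.09929043]
salt_jar 0.94 [ 0.675 -0.022  0.086] 0.096
mortar 0.72 [0.562 0.023 0.027] 0.042
mortar 0.48 [0.504 0.301 0.015] 0.093
solvent 0.59 [ 0.574 -0.492  0.073] 0.115
card_box 0.83 [0.526 0.468 0.031] 0.036
card_box 0.43 [0.502 0.302 0.015] 0.093
mouse 0.79 [0.383 0.028 0.022] 0.029
mouse 0.75 [0.627 0.253 0.058] 0.102
spatula 0.57 [ 0.378 -0.051  0.003] 0.008
```

View pics/crop_die.png

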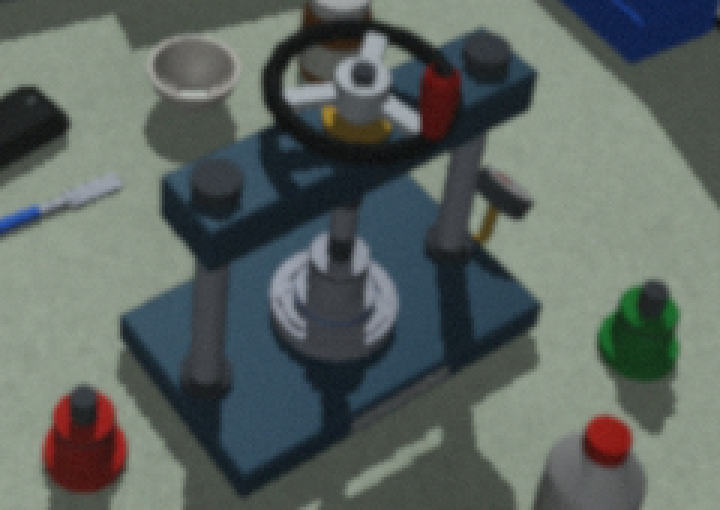

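The crop confirms the steel die on the platen (crop 335,285), with red at (83,440) and green at (640,330) as look-alikes. Moving above the knob.

move_arm([
  {"fingers": -1, "delta_pos": [0.13, -0.35, 0.13], "rotation": [0, 0, -0.935]},
  {"fingers": -1, "delta_pos": [0.13, -0.35, 0.13], "rotation": [0, 0, -0.935]},
  {"fingers": -1, "delta_pos": [0.13, -0.35, 0.13], "rotation": [0, 0, -0.935]},
  {"fingers": -1, "delta_pos": [0.13, -0.35, 0.13], "rotation": [0, 0, -0.935]},
  {"fingers": -1, "delta_pos": [0.13, -0.35, 0.13], "rotation": [0, 0, -0.935]},
  {"fingers": -1, "delta_pos": [0.13, -0.35, 0.13], "rotation": [0, 0, -0.935]},
  {"fingers": -1, "delta_pos": [0.13, -0.35, 0.13], "rotation": [0, 0, -0.935]},
  {"fingers": -1, "delta_pos": [0.13, -0.35, 0.13], "rotation": [0, 0, -0.935]},
])

```text
clock: 2.2
position: [0.3397, 0.2102, 0.3625]
eef_rot: [0.0, 0.602, 0.798, 0.001]
contact_force: [1.2, 0.3, -0.5]
finger_gap: 0.0855
grip_force: 0.0
```

move_arm([
  {"fingers": -0.3, "delta_pos": [0.1, -0.38, 0], "rotation": [0, 0, 0]},
  {"fingers": -0.3, "delta_pos": [0.1, -0.38, 0], "rotation": [0, 0, 0]},
  {"fingers": -0.3, "delta_pos": [0.1, -0.38, 0], "rotation": [0, 0, 0]},
  {"fingers": -0.3, "delta_pos": [0.1, -0.38, 0], "rotation": [0, 0, 0]},
  {"fingers": -0.3, "delta_pos": [0.1, -0.38, 0], "rotation": [0, 0, 0]},
  {"fingers": -0.3, "delta_pos": [0.1, -0.38, 0], "rotation": [0, 0, 0]},
  {"fingers": -0.3, "delta_pos": [0.1, -0.38, 0], "rotation": [0, 0, 0]},
  {"fingers": -0.3, "delta_pos": [0.1, -0.38, 0], "rotation": [0, 0, 0]},
])

```text
clock: 3.0
position: [0.4395, -0.1704, 0.3613]
eef_rot: [0.0, 0.602, 0.798, 0.0]
contact_force: [0.3, 1.2, -0.1]
finger_gap: 0.0554
grip_force: 0.0
```

Run:
```python
from h import *
o=env.get_obs(); print({k:np.round(o[k],4) for k in ('clock','joint_positions','position','eef_rot','contact_force','finger_gap')})
for k,c in enumerate(('scene','side')):
    f=np.load(c+'0.npz'); im=f['im'].astype(int); d=f['d']; P=pts(c,d); hsv=cv2.cvtColor(f['im'],cv2.COLOR_BGR2HSV)
    x=P[...,0];y=P[...,1];z=P[...,2]
    # cabinet: frame coords about guess
    a=-.115; cx=(x-.408)*np.cos(a)+(y-.304)*np.sin(a); cy=-(x-.408)*np.sin(a)+(y-.304)*np.cos(a)
    m=(d>0)&(abs(z-.1)<.006)&(cx>.1)&(cx<.6)&(abs(cy)<.16)
    n,l,st,_=cv2.connectedComponentsWithStats(m.astype(np.uint8)); i=1+np.argmax(st[1:,4])
    q=P[l==i]; print(c,'cab',cv2.minAreaRect(q[:,:2].astype(np.float32)*1000))
    m=(d>0)&(abs(z-.014)<.004)&(cx>.0)&(cx<.3)&(abs(cy)<.12); q=P[m]; print('floor',len(q),cv2.minAreaRect(q[:,:2].astype(np.float32)*1000),np.median(z[m]))
    m=(d>0)&(abs(z-.05)<.004)&(cx>.0)&(cx<.3)&(abs(cy)<.12); print('walls cy',np.percentile(cy[m],[2,15,85,98]))
    # crosshead only
    m=(d>0)&(abs(z-.235)<.006)&(abs(x-.524)<.17)&(abs(y+.264)<.08)
    n,l,st,_=cv2.connectedComponentsWithStats(m.astype(np.uint8)); i=1+np.argmax(st[1:,4])
    # knob top pixels
    K=(d>0)&(z>.285)&(z<.34)&(abs(x-.54)<.05)&(abs(y+.32)<.05)&(im[...,2]>im[...,1]+50)
    v,u=np.where(K); print('knob px',u.mean(),v.mean(),len(u),'pred',proj(c,[.5402,-.3217,.303]))
    w=env.silhouettes
```

```text
{'clock': np.float64(3.0), 'joint_positions': array([-4.4190e-01, -1.8360e-01,  1.2624e+00, -1.0000e-04,  2.0623e+00,
       -7.1970e-01]), 'position': array([ 0.4395, -0.1704,  0.3613]), 'eef_rot': array([2.000e-04, 6.024e-01, 7.982e-01, 0.000e+00]), 'contact_force': array([ 0.3157,  1.2464, -0.1294]), 'finger_gap': np.float64(0.0554)}
scene cab ((723.5833129882812, 273.5623779296875), (232.64544677734375, 254.31777954101562), 83.13668060302734)
floor 2127 ((557.8378295898438, 285.3938293457031), (215.77061462402344, 299.1750793457031), 82.85907745361328) 0.012751762825287782
walls cy [-0.10921623 -0.0968547   0.10599748  0.10962306]
knob px 162.77777777777777 240.86928104575162 153 pred (np.float64(160.0662834659478), np.float64(240.88601496726045))
side cab ((723.130859375, 269.8654479980469), (236.9013671875, 253.39422607421875), 83.16594696044922)
floor 1853 ((558.0005493164062, 285.294677734375), (229.4536590576172, 298.03594970703125), 82.69581604003906) 0.012599741514935592
walls cy [-0.1142802  -0.11054151  0.1037764   0.1111915 ]
knob px 405.61417322834643 291.5748031496063 127 pred (np.float64(406.4659496385406), np.float64(291.3355709460077))
```

move_arm([
  {"fingers": -0.3, "delta_pos": [0.09, -0.1, 0], "rotation": [0, 0, 0]},
  {"fingers": -0.3, "delta_pos": [0.09, -0.1, 0], "rotation": [0, 0, 0]},
  {"fingers": -0.3, "delta_pos": [0.09, -0.1, 0], "rotation": [0, 0, 0]},
  {"fingers": -0.3, "delta_pos": [0.09, -0.1, 0], "rotation": [0, 0, 0]},
])

```text
clock: 3.4
position: [0.5315, -0.2711, 0.3561]
eef_rot: [-0.003, 0.603, 0.798, -0.001]
contact_force: [0.2, -0.6, -0.7]
finger_gap: 0.0558
grip_force: 0.0
```

```bash
cat >> h.py <<'E'
def wpts(d,ci):
    v,u=np.mgrid[:480,:640]; a=(u-ci['cx'])/ci['fx']; b=(v-ci['cy'])/ci['fy']; t=np.hypot(a,b)+1e-9
    s=np.tan(np.minimum(t,1.5))/t
    P=np.stack([a*s*d,-b*s*d,-d,np.ones_like(d)],-1)
    return (P@np.linalg.inv(ci['view']).T)[...,:3]
E
python3 - <<'E'
from h import *
from scipy.optimize import least_squares
ci=env.camera_info('wrist'); im,d=env.get_image('wrist'); cv2.imwrite('pics/w1.png',im); np.savez('w1.npz',im=im,d=d)
P=wpts(d,ci); print(env.get_obs()['position'],np.linalg.inv(ci['view']).round(3).tolist())
i=im.astype(int); x,y,z=P[...,0],P[...,1],P[...,2]
K=(d>0)&(z>.28)&(z<.34)&(i[...,2]>i[...,1]+40)&(abs(x-.54)<.06)&(abs(y+.32)<.06)
Q=P[K]; print('knob',len(Q),Q.mean(0),Q.min(0),Q.max(0)); T=Q[Q[:,2]>Q[:,2].max()-.004]; print('top',len(T),T.mean(0),T.min(0),T.max(0))
m=(d>0)&(z>.26)&(z<.28)&(np.hypot(x-.524,y+.264)<.09)&(i.max(-1)<70); Q=P[m]
r=least_squares(lambda p:np.hypot(Q[:,0]-p[0],Q[:,1]-p[1])-p[2],[.524,-.264,.061],loss='soft_l1',f_scale=.002);print('wheel',len(Q),r.x)
m=(d>0)&(abs(z-.235)<.006)&(abs(x-.524)<.17)&(abs(y+.264)<.05);Q=P[m];print('cross',len(Q),cv2.minAreaRect(Q[:,:2].astype(np.float32)*1000))
E
```

```text
[ 0.53049285 -0.26942364  0.35794056] [[0.962, -0.261, -0.079, 0.511], [0.272, 0.915, 0.299, -0.194], [-0.005, -0.309, 0.951, 0.5], [0.0, 0.0, 0.0, 1.0]]
knob 1521 [ 0.53911611 -0.3119525   0.31142458] [ 0.52840289 -0.32906956  0.28003818] [ 0.55301928 -0.30614313  0.32594609]
top 356 [ 0.53984784 -0.31560355  0.3234461 ] [ 0.53029969 -0.32779024  0.32194774] [ 0.55045592 -0.30873857  0.32594609]
wheel 10386 [ 0.5250734  -0.25950715  0.05804522]
cross 14515 ((525.5722045898438, -261.3582763671875), (278.9012756347656, 61.043739318847656), 4.961639404296875)
```

View pics/w1.png

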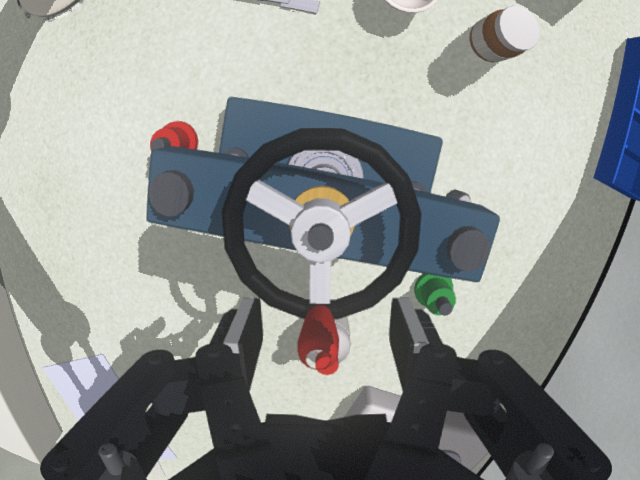

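The wrist view shows the knob at (320,345), just ahead of the fingers, with the wheel's hub at (320,237). Press centre is about (.525,-.262) and the knob is at (.5405,-.3195).

move_arm([
  {"fingers": -0.3, "delta_pos": [0.011, -0.052, 0], "rotation": [0, 0, 0]},
  {"fingers": -0.3, "delta_pos": [0.011, -0.052, 0], "rotation": [0, 0, 0]},
  {"fingers": -0.3, "delta_pos": [0.011, -0.052, -0.04], "rotation": [0, 0, 0]},
  {"fingers": -0.3, "delta_pos": [0.011, -0.052, -0.076], "rotation": [0, 0, 0]},
  {"fingers": -0.3, "delta_pos": [0.011, -0.052, -0.076], "rotation": [0, 0, 0]},
  {"fingers": -0.3, "delta_pos": [0.011, -0.052, -0.076], "rotation": [0, 0, 0]},
])

```text
clock: 4.05
position: [0.5401, -0.3189, 0.2866]
eef_rot: [0.0, 0.602, 0.799, 0.0]
contact_force: [-0.2, 0.3, 1.1]
finger_gap: 0.0554
grip_force: 0.0
```

Run:
```python
from h import *
o=env.get_obs(); print({k:np.round(o[k],4) for k in ('clock','position','eef_rot','contact_force','finger_gap')})
im,d=env.get_image('wrist'); cv2.imwrite('pics/w2.png',im)
```

```text
{'clock': np.float64(4.05), 'position': array([ 0.5401, -0.3189,  0.2866]), 'eef_rot': array([1.000e-04, 6.017e-01, 7.987e-01, 1.000e-04]), 'contact_force': array([-0.1634,  0.2737,  1.1286]), 'finger_gap': np.float64(0.0554)}
```

View pics/w2.png

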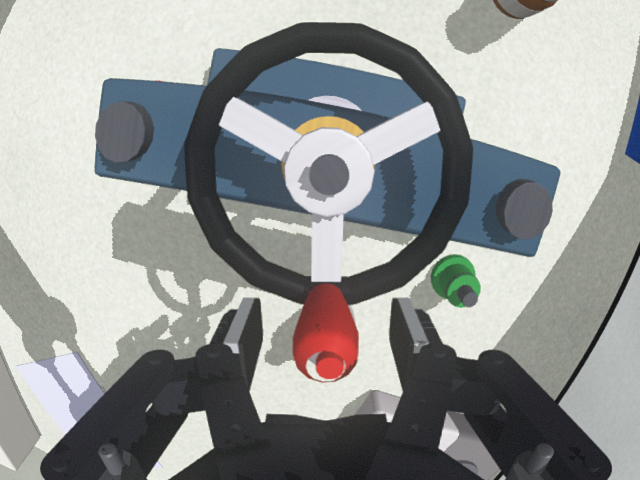

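The knob (326,340) sits midway between the pads (261 and 390). Closing on it.

move_arm([
  {"fingers": 1, "delta_pos": [0, 0, 0], "rotation": [0, 0, 0]},
  {"fingers": 1, "delta_pos": [0, 0, 0], "rotation": [0, 0, 0]},
  {"fingers": 1, "delta_pos": [0, 0, 0], "rotation": [0, 0, 0]},
  {"fingers": 1, "delta_pos": [0, 0, 0], "rotation": [0, 0, 0]},
  {"fingers": 1, "delta_pos": [0, 0, 0], "rotation": [0, 0, 0]},
], newtons=30)

```text
clock: 4.6
position: [0.5411, -0.32, 0.2887]
eef_rot: [0.003, 0.602, 0.799, 0.0]
contact_force: [-0.8, 0.2, 6.2]
finger_gap: 0.024
grip_force: 29.3
```

Run:
```python
import numpy as np
f=lambda k:np.array([.06*np.cos(-1.30+k*np.pi/12),.06*np.sin(-1.30+k*np.pi/12),.0005*k])
for c in range(3):
    print(c,[[round(float(t),4) for t in f(8*c+j)-f(8*c)] for j in range(1,9)])
```

```text
0 [[0.0144, 0.0061, 0.0005], [0.0268, 0.0158, 0.001], [0.0362, 0.0283, 0.0015], [0.042, 0.0428, 0.002], [0.0439, 0.0584, 0.0025], [0.0418, 0.0739, 0.003], [0.0356, 0.0883, 0.0035], [0.026, 0.1006, 0.004]]
1 [[-0.0125, 0.0094, 0.0005], [-0.027, 0.0153, 0.001], [-0.0426, 0.0172, 0.0015], [-0.0581, 0.015, 0.002], [-0.0725, 0.0089, 0.0025], [-0.0848, -0.0008, 0.003], [-0.0943, -0.0133, 0.0035], [-0.1001, -0.0278, 0.004]]
2 [[-0.0019, -0.0155, 0.0005], [0.0003, -0.0311, 0.001], [0.0064, -0.0455, 0.0015], [0.016, -0.0578, 0.002], [0.0286, -0.0672, 0.0025], [0.0431, -0.0731, 0.003], [0.0586, -0.075, 0.0035], [0.0741, -0.0728, 0.004]]
```

move_arm([
  {"fingers": 1, "delta_pos": [0.0144, 0.0061, 0.0025], "rotation": [0, 0, 0]},
  {"fingers": 1, "delta_pos": [0.0268, 0.0158, 0.003], "rotation": [0, 0, 0]},
  {"fingers": 1, "delta_pos": [0.0362, 0.0283, 0.0035], "rotation": [0, 0, 0]},
  {"fingers": 1, "delta_pos": [0.042, 0.0428, 0.004], "rotation": [0, 0, 0]},
  {"fingers": 1, "delta_pos": [0.0439, 0.0584, 0.0045], "rotation": [0, 0, 0]},
  {"fingers": 1, "delta_pos": [0.0418, 0.0739, 0.005], "rotation": [0, 0, 0]},
  {"fingers": 1, "delta_pos": [0.0356, 0.0883, 0.0055], "rotation": [0, 0, 0]},
  {"fingers": 1, "delta_pos": [0.026, 0.1006, 0.006], "rotation": [0, 0, 0]},
])

```text
clock: 5.4
position: [0.5669, -0.2184, 0.2926]
eef_rot: [0.002, 0.602, 0.799, -0.0]
contact_force: [-3.8, -8.5, 5.3]
finger_gap: 0.0242
grip_force: 31.5
```

move_arm([
  {"fingers": 1, "delta_pos": [-0.0125, 0.0094, 0.0005], "rotation": [0, 0, 0]},
  {"fingers": 1, "delta_pos": [-0.027, 0.0153, 0.001], "rotation": [0, 0, 0]},
  {"fingers": 1, "delta_pos": [-0.0426, 0.0172, 0.0015], "rotation": [0, 0, 0]},
  {"fingers": 1, "delta_pos": [-0.0581, 0.015, 0.002], "rotation": [0, 0, 0]},
  {"fingers": 1, "delta_pos": [-0.0725, 0.0089, 0.0025], "rotation": [0, 0, 0]},
  {"fingers": 1, "delta_pos": [-0.0848, -0.0008, 0.003], "rotation": [0, 0, 0]},
  {"fingers": 1, "delta_pos": [-0.0943, -0.0133, 0.0035], "rotation": [0, 0, 0]},
  {"fingers": 1, "delta_pos": [-0.1001, -0.0278, 0.004], "rotation": [0, 0, 0]},
])

```text
clock: 6.2
position: [0.4671, -0.246, 0.2966]
eef_rot: [0.001, 0.601, 0.799, 0.001]
contact_force: [7.3, 1.2, 5.2]
finger_gap: 0.0237
grip_force: 31.5
```

move_arm([
  {"fingers": 1, "delta_pos": [-0.0019, -0.0155, 0.0005], "rotation": [0, 0, 0]},
  {"fingers": 1, "delta_pos": [0.0003, -0.0311, 0.001], "rotation": [0, 0, 0]},
  {"fingers": 1, "delta_pos": [0.0064, -0.0455, 0.0015], "rotation": [0, 0, 0]},
  {"fingers": 1, "delta_pos": [0.016, -0.0578, 0.002], "rotation": [0, 0, 0]},
  {"fingers": 1, "delta_pos": [0.0286, -0.0672, 0.0025], "rotation": [0, 0, 0]},
  {"fingers": 1, "delta_pos": [0.0431, -0.0731, 0.003], "rotation": [0, 0, 0]},
  {"fingers": 1, "delta_pos": [0.0586, -0.075, 0.0035], "rotation": [0, 0, 0]},
  {"fingers": 1, "delta_pos": [0.0741, -0.0728, 0.004], "rotation": [0, 0, 0]},
])

```text
clock: 7.0
position: [0.5403, -0.3204, 0.3005]
eef_rot: [-0.0, 0.602, 0.798, -0.0]
contact_force: [-4.5, 3.7, 9.2]
finger_gap: 0.024
grip_force: 31.8
```

move_arm([
  {"fingers": 1, "delta_pos": [0, 0, 0], "rotation": [0, 0, 0]},
  {"fingers": 1, "delta_pos": [0, 0, 0], "rotation": [0, 0, 0]},
  {"fingers": 1, "delta_pos": [0, 0, 0], "rotation": [0, 0, 0]},
])

```text
clock: 7.3
position: [0.5411, -0.32, 0.3006]
eef_rot: [0.001, 0.602, 0.799, 0.0]
contact_force: [1.8, 1.3, 8.4]
finger_gap: 0.024
grip_force: 31.7
```

Back at the start position, 12 mm higher. I'll release, raise and compare with the earlier pictures.

move_arm([
  {"fingers": -0.3, "delta_pos": [0, 0, -0.0015], "rotation": [0, 0, 0]},
  {"fingers": -0.3, "delta_pos": [0, 0, -0.0015], "rotation": [0, 0, 0]},
  {"fingers": -0.3, "delta_pos": [0, 0, -0.0015], "rotation": [0, 0, 0]},
  {"fingers": -0.3, "delta_pos": [0, 0, -0.0015], "rotation": [0, 0, 0]},
])

```text
clock: 7.7
position: [0.5404, -0.3199, 0.2969]
eef_rot: [-0.001, 0.602, 0.799, -0.0]
contact_force: [0.8, 0.0, -0.1]
finger_gap: 0.0557
grip_force: 0.0
```

Run:
```python
from h import *
a=cv2.imread('pics/w2.png'); b,d=env.get_image('wrist'); cv2.imwrite('pics/w3.png',b); print(env.get_obs()['position'],env.get_obs()['finger_gap'])
for im in (a,b):
    i=im.astype(int); K=(i[...,2]>i[...,1]+40)&(i[...,2]>i[...,0]+40); K[:250]=0; v,u=np.where(K)
    print(len(u),u.mean(),v.mean(),u.min(),u.max(),v.min(),v.max())
    s=im[230:270,280:370].min(-1)>120; v,u=np.where(s); print('spoke',u.mean()+280,len(u))
```

```text
[ 0.54043341 -0.31987355  0.29712642] 0.05511631751191582
4695 326.0969116080937 333.71373801916934 293 358 284 381
spoke 324.79703247480404 3572
4610 327.62559652928417 332.0885032537961 294 360 283 382
spoke 324.82898794505184 3567
```

move_arm([
  {"fingers": -0.3, "delta_pos": [0, 0, 0.045], "rotation": [0, 0, 0]},
  {"fingers": -0.3, "delta_pos": [0, 0, 0.09], "rotation": [0, 0, 0]},
  {"fingers": -0.3, "delta_pos": [-0.05, 0.3, 0.09], "rotation": [0, 0, 0]},
  {"fingers": -1, "delta_pos": [-0.05, 0.3, 0.09], "rotation": [0, 0, 0]},
  {"fingers": -1, "delta_pos": [-0.05, 0.3, 0.09], "rotation": [0, 0, 0]},
  {"fingers": -1, "delta_pos": [-0.05, 0.3, 0.09], "rotation": [0, 0, 0]},
  {"fingers": -1, "delta_pos": [-0.05, 0.3, 0.09], "rotation": [0, 0, 0]},
  {"fingers": -1, "delta_pos": [-0.05, 0.3, 0.09], "rotation": [0, 0, 0]},
])

```text
clock: 8.55
position: [0.4904, -0.0221, 0.3878]
eef_rot: [0.0, 0.602, 0.798, 0.0]
contact_force: [0.7, -0.2, -0.4]
finger_gap: 0.0856
grip_force: 0.0
```

move_arm([
  {"fingers": -1, "delta_pos": [0, 0, 0], "rotation": [-1.006, -0.289, 0]},
  {"fingers": -1, "delta_pos": [0, 0, 0], "rotation": [-1.006, -0.289, 0]},
  {"fingers": -1, "delta_pos": [0, 0, 0], "rotation": [-1.006, -0.289, 0]},
  {"fingers": -1, "delta_pos": [0, 0, 0], "rotation": [-1.006, -0.289, 0]},
  {"fingers": -1, "delta_pos": [0, 0, 0], "rotation": [-1.006, -0.289, 0]},
  {"fingers": -1, "delta_pos": [0, 0, 0], "rotation": [-1.006, -0.289, 0]},
  {"fingers": -1, "delta_pos": [0, 0, 0], "rotation": [-1.006, -0.289, 0]},
  {"fingers": -1, "delta_pos": [0, 0, 0], "rotation": [-1.006, -0.289, 0]},
])

```text
clock: 9.35
position: [0.4909, -0.022, 0.3828]
eef_rot: [0.398, 0.518, 0.694, -0.304]
contact_force: [0.7, 1.0, -1.4]
finger_gap: 0.0854
grip_force: 0.0
```

```bash
cat > st.py <<'E'
from h import *
from scipy.spatial.transform import Rotation as R
o=env.get_obs(); q=o['eef_rot']; M=R.from_quat(np.r_[q[1:],q[0]]).as_matrix()
print(round(o['clock'],2),o['position'].round(4),'G',(o['position']-.019*M[:,2]).round(4),'z',M[:,2].round(3),'y',M[:,1].round(3),'q',o['joint_positions'].round(2),o['contact_force'].round(1),o['finger_gap'].round(4),o['grip_force'])
E
python3 st.py
```

```text
Traceback (most recent call last):
  File "st.py", line 4, in <module>
    print(round(o['clock'],2),o['position'].round(4),'G',(o['position']-.019*M[:,2]).round(4),'z',M[:,2].round(3),'y',M[:,1].round(3),'q',o['joint_positions'].round(2),o['contact_force'].round(1),o['finger_gap'].round(4),o['grip_force'])
                                                                                                                                                                                                    ^^^^^^^^^^^^^^^^^^^^^
AttributeError: 'float' object has no attribute 'round'
```

move_arm([
  {"fingers": -1, "delta_pos": [0.003, -0.133, -0.31], "rotation": [0, 0, 0]},
  {"fingers": -1, "delta_pos": [0.003, -0.133, -0.31], "rotation": [0, 0, 0]},
  {"fingers": -1, "delta_pos": [0.003, -0.133, -0.31], "rotation": [0, 0, 0]},
  {"fingers": -1, "delta_pos": [0.003, -0.133, -0.31], "rotation": [0, 0, 0]},
  {"fingers": -1, "delta_pos": [0.003, -0.133, -0.31], "rotation": [0, 0, 0]},
  {"fingers": -1, "delta_pos": [0.003, -0.133, -0.31], "rotation": [0, 0, 0]},
  {"fingers": -1, "delta_pos": [0.003, -0.133, -0.31], "rotation": [0, 0, 0]},
  {"fingers": -1, "delta_pos": [0.003, -0.133, -0.31], "rotation": [0, 0, 0]},
])

```text
clock: 10.15
position: [0.4912, -0.1591, 0.0732]
eef_rot: [0.395, 0.522, 0.692, -0.303]
contact_force: [-1.4, -0.2, -0.2]
finger_gap: 0.0856
grip_force: 0.0
```

```bash
sed -i "s/o\['finger_gap'\].round(4)/o['finger_gap']/" st.py
cat > wl.py <<'E'
import sys
from h import *
ci=env.camera_info('wrist'); im,d=env.get_image('wrist'); cv2.imwrite('pics/%s.png'%sys.argv[1],im); np.savez(sys.argv[1]+'.npz',im=im,d=d)
P=wpts(d,ci); x,y,z=P[...,0],P[...,1],P[...,2]
def circ(lo,hi,r,n):
    m=(d>0)&(z>lo)&(z<hi)&(abs(x-.525)<.05)&(abs(y+.262)<.05); Q=P[m]
    from scipy.optimize import least_squares
    if len(Q)>20: print(n,len(Q),least_squares(lambda p:np.hypot(Q[:,0]-p[0],Q[:,1]-p[1])-r,[.525,-.262],loss='soft_l1',f_scale=.002).x,Q[:,2].max())
circ(.066,.096,.022,'barrel'); circ(.104,.118,.010,'plunger'); circ(.1,.15,.010,'plunger+ram'); circ(.14,.19,.010,'ram')
E
python3 st.py; python3 wl.py w4
```

```text
10.15 [ 0.4912 -0.1591  0.0732] G [ 0.4868 -0.1433  0.0827] z [ 0.23  -0.832 -0.504] y [ 0.963  0.27  -0.007] q [ 0.21 -0.17  2.09 -1.08  1.35  0.27] [-1.4 -0.2 -0.2] 0.08557967364203344 0.0
barrel 2633 [ 0.5253961  -0.26224881] 0.09599092548098434
plunger 518 [ 0.52537705 -0.26213386] 0.11799413525156181
plunger+ram 1329 [ 0.52545075 -0.2619194 ] 0.1498736051980606
ram 321 [ 0.52565434 -0.26158743] 0.15005925945979454
```

View pics/w4.png

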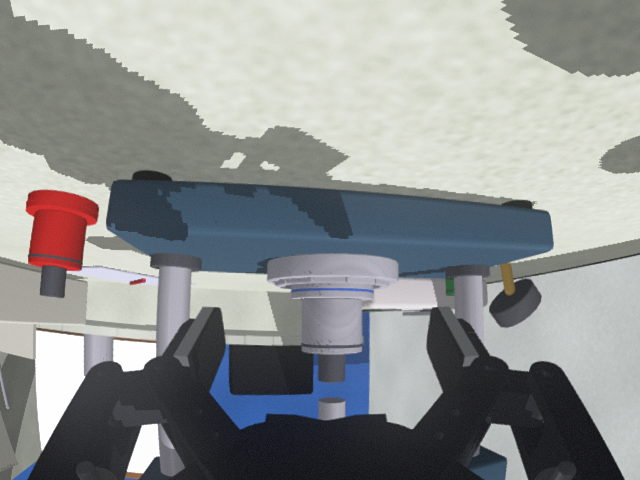

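The wrist view (upside-down, since the camera now hangs below the tool) shows the steel die at (332,320) centred between the fingers, with the ram's end visible at (332,408) and a clear gap to the plunger. I'll tilt a little steeper to help clear the drawer walls later.

move_arm([
  {"fingers": -1, "delta_pos": [0, 0, 0], "rotation": [0.101, 0.029, 0]},
  {"fingers": -1, "delta_pos": [0, 0, 0], "rotation": [0.101, 0.029, 0]},
  {"fingers": -1, "delta_pos": [0, 0, 0], "rotation": [0.101, 0.029, 0]},
])

```text
clock: 10.5
position: [0.496, -0.1567, 0.0816]
eef_rot: [0.365, 0.538, 0.71, -0.271]
contact_force: [-0.6, -0.1, 0.2]
finger_gap: 0.0853
grip_force: 0.0
```

```bash
python3 st.py
```

```text
10.5 [ 0.496  -0.1567  0.0816] G [ 0.4917 -0.142   0.0927] z [ 0.226 -0.778 -0.587] y [0.962 0.274 0.007] q [ 0.17 -0.22  2.06 -0.98  1.33  0.16] [-0.6 -0.1  0.2] 0.08526559086142764 0.0
```

move_arm([
  {"fingers": -1, "delta_pos": [0, 0, -0.001], "rotation": [0, 0, 0]},
  {"fingers": -1, "delta_pos": [0, 0, -0.001], "rotation": [0, 0, 0]},
  {"fingers": -1, "delta_pos": [0.008, -0.028, -0.001], "rotation": [0, 0, 0]},
  {"fingers": -1, "delta_pos": [0.017, -0.06, -0.001], "rotation": [0, 0, 0]},
  {"fingers": -1, "delta_pos": [0.024, -0.084, -0.001], "rotation": [0, 0, 0]},
  {"fingers": -1, "delta_pos": [0.029, -0.1, -0.001], "rotation": [0, 0, 0]},
  {"fingers": -1, "delta_pos": [0.033, -0.114, -0.001], "rotation": [0, 0, 0]},
  {"fingers": -1, "delta_pos": [0.035, -0.121, -0.001], "rotation": [0, 0, 0]},
])

```text
clock: 11.3
position: [0.529, -0.2785, 0.0761]
eef_rot: [0.362, 0.536, 0.712, -0.273]
contact_force: [-0.4, -0.6, -0.2]
finger_gap: 0.0852
grip_force: 0.0
```

move_arm([
  {"fingers": -1, "delta_pos": [0, 0, 0], "rotation": [0, 0, 0]},
  {"fingers": -1, "delta_pos": [0, 0, 0], "rotation": [0, 0, 0]},
])

```text
clock: 11.5
position: [0.5291, -0.2774, 0.0763]
eef_rot: [0.362, 0.536, 0.712, -0.273]
contact_force: [0.6, -0.9, -0.1]
finger_gap: 0.0855
grip_force: 0.0
```

```bash
python3 st.py; python3 wl.py w5
```

```text
11.5 [ 0.5291 -0.2774  0.0763] G [ 0.5248 -0.2626  0.0875] z [ 0.223 -0.777 -0.589] y [ 0.961  0.276 -0.   ] q [-0.1  -0.15  2.01 -1.    1.1   0.02] [ 0.6 -0.9 -0.1] 0.08552568953556784 0.0
barrel 12503 [ 0.52576923 -0.26186114] 0.09599814013453692
plunger 4840 [ 0.50724136 -0.23265847] 0.11799963942180028
plunger+ram 6882 [ 0.51647004 -0.24129974] 0.1330147505865484
```

move_arm([
  {"fingers": 1, "delta_pos": [0, 0, 0], "rotation": [0, 0, 0]},
  {"fingers": 1, "delta_pos": [0, 0, 0], "rotation": [0, 0, 0]},
  {"fingers": 1, "delta_pos": [0, 0, 0], "rotation": [0, 0, 0]},
  {"fingers": 1, "delta_pos": [0, 0, 0], "rotation": [0, 0, 0]},
  {"fingers": 1, "delta_pos": [0, 0, 0], "rotation": [0, 0, 0]},
], newtons=70)

```text
clock: 12.05
position: [0.5294, -0.2776, 0.0771]
eef_rot: [0.363, 0.536, 0.712, -0.273]
contact_force: [-1.6, 4.5, 2.7]
finger_gap: 0.0423
grip_force: 71.1
```

move_arm([
  {"fingers": 1, "delta_pos": [0, 0, 0.003], "rotation": [0, 0, 0]},
  {"fingers": 1, "delta_pos": [0, 0, 0.006], "rotation": [0, 0, 0]},
  {"fingers": 1, "delta_pos": [0, 0, 0.008], "rotation": [0, 0, 0]},
  {"fingers": 1, "delta_pos": [0, 0, 0.008], "rotation": [0, 0, 0]},
  {"fingers": 1, "delta_pos": [0, 0, 0.008], "rotation": [0, 0, 0]},
])

```text
clock: 12.55
position: [0.529, -0.2779, 0.0842]
eef_rot: [0.362, 0.537, 0.712, -0.273]
contact_force: [0.1, -0.7, -7.1]
finger_gap: 0.0422
grip_force: 71.2
```

```bash
python3 st.py; python3 wl.py w6
python3 - <<'E'
from h import *
im,d=env.get_image('side'); P=pts('side',d)
m=(d>0)&(abs(P[...,0]-.525)<.04)&(abs(P[...,1]+.262)<.04)&(P[...,2]>.05)&(P[...,2]<.16)
cv2.imwrite('pics/s6.png',cv2.resize(im[300:400,300:450],None,fx=5,fy=5,interpolation=3))
E
```

```text
12.55 [ 0.529  -0.2779  0.0842] G [ 0.5247 -0.2631  0.0954] z [ 0.223 -0.777 -0.589] y [0.961 0.275 0.   ] q [-0.1  -0.17  2.   -0.99  1.11 -0.  ] [ 0.1 -0.7 -7.1] 0.04221042196771385 71.22350692749023
barrel 12948 [ 0.52505872 -0.2620338 ] 0.09599817465569313
plunger 9777 [ 0.51639412 -0.2354515 ] 0.11799976444987957
plunger+ram 17194 [ 0.52096111 -0.23524004] 0.13923820889207045
```

View pics/w6.png

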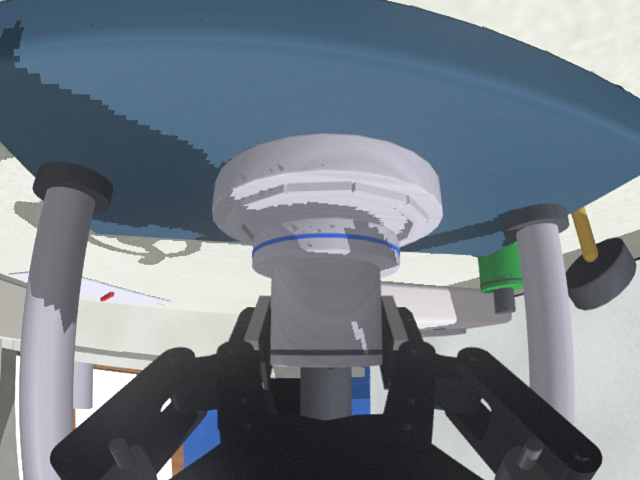

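The die is held upright and clear of the ring (325,195), with the grip well on the barrel. Withdrawing along the approach line, then lifting.

move_arm([
  {"fingers": 1, "delta_pos": [-0.003, 0.01, 0], "rotation": [0, 0, 0]},
  {"fingers": 1, "delta_pos": [-0.009, 0.03, 0], "rotation": [0, 0, 0]},
  {"fingers": 1, "delta_pos": [-0.016, 0.055, 0], "rotation": [0, 0, 0]},
  {"fingers": 1, "delta_pos": [-0.024, 0.085, 0], "rotation": [0, 0, 0]},
  {"fingers": 1, "delta_pos": [-0.033, 0.115, 0], "rotation": [0, 0, 0]},
  {"fingers": 1, "delta_pos": [-0.04, 0.14, 0.003], "rotation": [0, 0, 0]},
  {"fingers": 1, "delta_pos": [-0.045, 0.16, 0.012], "rotation": [0, 0, 0]},
  {"fingers": 1, "delta_pos": [-0.045, 0.17, 0.03], "rotation": [0, 0, 0]},
])

```text
clock: 13.45
position: [0.483, -0.1057, 0.1132]
eef_rot: [0.361, 0.535, 0.713, -0.273]
contact_force: [0.5, -0.5, -7.3]
finger_gap: 0.0419
grip_force: 72.1
```

move_arm([
  {"fingers": 1, "delta_pos": [0, 0.01, 0.025], "rotation": [0, 0, 0.05]},
  {"fingers": 1, "delta_pos": [0, 0.02, 0.05], "rotation": [0, 0, 0.15]},
  {"fingers": 1, "delta_pos": [0.005, 0.03, 0.075], "rotation": [0, 0, 0.27]},
  {"fingers": 1, "delta_pos": [0.01, 0.04, 0.1], "rotation": [0, 0, 0.39]},
  {"fingers": 1, "delta_pos": [0.015, 0.05, 0.115], "rotation": [0, 0, 0.51]},
  {"fingers": 1, "delta_pos": [0.02, 0.06, 0.125], "rotation": [0, 0, 0.63]},
  {"fingers": 1, "delta_pos": [0.025, 0.07, 0.13], "rotation": [0, 0, 0.75]},
  {"fingers": 1, "delta_pos": [0.03, 0.08, 0.13], "rotation": [0, 0, 0.87]},
])

```text
clock: 14.25
position: [0.5216, -0.0246, 0.2451]
eef_rot: [0.441, 0.185, 0.873, -0.096]
contact_force: [-4.1, -0.4, -8.0]
finger_gap: 0.0421
grip_force: 72.8
```

```bash
python3 st.py
```

```text
14.25 [ 0.5216 -0.0246  0.2451] G [ 0.5076 -0.0183  0.2564] z [ 0.734 -0.332 -0.592] y [ 0.408  0.913 -0.005] q [ 0.2  -0.86  2.18 -0.57  1.06 -0.88] [-4.1 -0.4 -8. ] 0.04210738467681061 72.79041409492493
```

move_arm([
  {"fingers": 1, "delta_pos": [0.03, 0.005, -0.005], "rotation": [0, 0, 0]},
  {"fingers": 1, "delta_pos": [0.065, 0.01, -0.015], "rotation": [0, 0, 0]},
  {"fingers": 1, "delta_pos": [0.1, 0.02, -0.02], "rotation": [0, 0, 0.06]},
  {"fingers": 1, "delta_pos": [0.12, 0.04, -0.02], "rotation": [0, 0, 0.17]},
  {"fingers": 1, "delta_pos": [0.12, 0.07, -0.02], "rotation": [0, 0, 0.29]},
  {"fingers": 1, "delta_pos": [0.12, 0.1, -0.02], "rotation": [0, 0, 0.42]},
  {"fingers": 1, "delta_pos": [0.115, 0.13, -0.02], "rotation": [0, 0, 0.55]},
  {"fingers": 1, "delta_pos": [0.11, 0.16, -0.02], "rotation": [0, 0, 0.68]},
])

```text
clock: 15.05
position: [0.6302, 0.136, 0.2232]
eef_rot: [0.446, -0.117, 0.885, 0.057]
contact_force: [0.3, -0.3, -8.0]
finger_gap: 0.042
grip_force: 73.8
```

```bash
python3 st.py
```

```text
15.05 [0.6302 0.136  0.2232] G [0.6154 0.1321 0.2346] z [ 0.777  0.205 -0.595] y [-0.258  0.966 -0.004] q [ 0.09 -0.55  2.04  0.2   0.74 -1.83] [ 0.3 -0.3 -8. ] 0.04204194594400303 73.81919503211975
```

move_arm([
  {"fingers": 1, "delta_pos": [-0.005, 0.02, 0], "rotation": [0, 0, 0.1]},
  {"fingers": 1, "delta_pos": [-0.015, 0.045, 0], "rotation": [0, 0, 0.21]},
  {"fingers": 1, "delta_pos": [-0.03, 0.075, -0.005], "rotation": [0, 0, 0.33]},
  {"fingers": 1, "delta_pos": [-0.047, 0.11, -0.015], "rotation": [0, 0, 0.45]},
  {"fingers": 1, "delta_pos": [-0.063, 0.145, -0.03], "rotation": [0, 0, 0.57]},
  {"fingers": 1, "delta_pos": [-0.077, 0.175, -0.045], "rotation": [0, 0, 0.66]},
  {"fingers": 1, "delta_pos": [-0.085, 0.19, -0.053], "rotation": [0, 0, 0.72]},
  {"fingers": 1, "delta_pos": [-0.088, 0.193, -0.055], "rotation": [0, 0, 0.73]},
])

```text
clock: 15.85
position: [0.5396, 0.333, 0.1719]
eef_rot: [0.394, -0.421, 0.79, 0.21]
contact_force: [1.2, -0.3, -7.1]
finger_gap: 0.0421
grip_force: 73.6
```

move_arm([
  {"fingers": 1, "delta_pos": [0, 0, 0], "rotation": [0, 0, 0]},
  {"fingers": 1, "delta_pos": [0, 0, 0], "rotation": [0, 0, 0]},
  {"fingers": 1, "delta_pos": [0, 0, 0], "rotation": [0, 0, 0]},
])

```text
clock: 16.15
position: [0.5419, 0.3313, 0.1754]
eef_rot: [0.397, -0.419, 0.789, 0.209]
contact_force: [0.5, 1.1, -5.8]
finger_gap: 0.0424
grip_force: 73.6
```

```bash
python3 st.py
python3 - <<'E'
from h import *
im,d=env.get_image('side'); cv2.imwrite('pics/s7.png',cv2.resize(im[100:340,140:460],None,fx=2.4,fy=2.4,interpolation=2))
E
```

```text
16.15 [0.5419 0.3313 0.1754] G [0.5333 0.3187 0.1867] z [ 0.452  0.663 -0.597] y [-0.827  0.562 -0.003] q [ 0.18 -0.43  2.03  0.78  0.95 -2.64] [ 0.5  1.1 -5.8] 0.042425666117055616 73.62121224403381
```

View pics/s7.png

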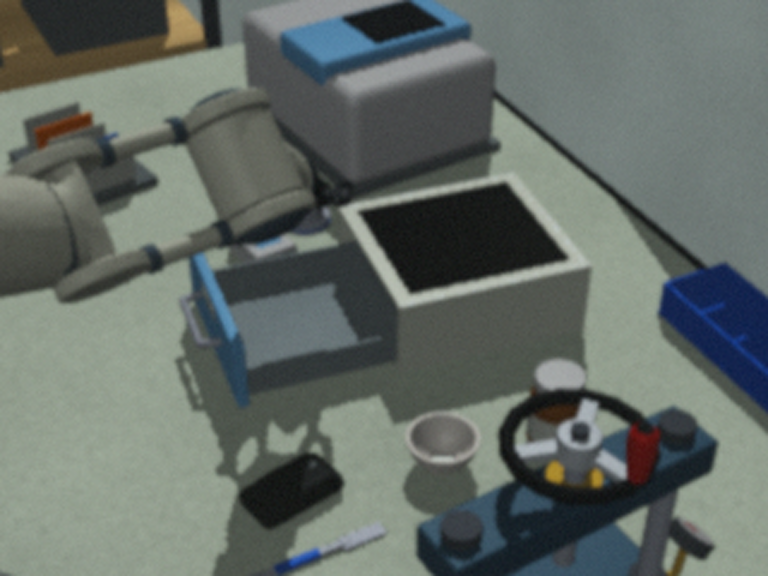

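The view shows the open drawer (300,320) under the wrist, card box (265,245) beyond, everything else undisturbed. q6 is close to its limit, so I'll back off and check how low the wrist will come over the front panel.

Run:
```python
from h import *
from scipy.spatial.transform import Rotation as R
from scipy.optimize import least_squares
D=[([.0912*0+1.1573,.09105,1.23068,0,1.81983,-.05669],[.20956,.56222,.23131]),
([-.4419,-.1836,1.2624,-.0001,2.0623,-.7197],[.4395,-.1704,.3613]),
([.21,-.17,2.09,-1.08,1.35,.27],[.4912,-.1591,.0732]),([.17,-.22,2.06,-.98,1.33,.16],[.496,-.1567,.0816]),
([-.1,-.15,2.01,-1.0,1.1,.02],[.5291,-.2774,.0763]),([.2,-.86,2.18,-.57,1.06,-.88],[.5216,-.0246,.2451]),
([.09,-.55,2.04,.2,.74,-1.83],[.6302,.136,.2232])]
o=env.get_obs();D.append((list(o['joint_positions']),list(o['position'])))
def fk(q,p):
    a,h,L1,L2,L6,e=p
    E=lambda s,t:R.from_euler(s,t)
    A=E('Z',q[0]); x=A.apply([a,0,h]); A=A*E('Y',q[1]); x=x+A.apply([0,0,L1]); A=A*E('Y',q[2]); x=x+A.apply([e,0,L2]); w=x; A=A*E('Z',q[3])*E('Y',q[4]); return x+A.apply([0,0,L6]),w
s=least_squares(lambda p:np.concatenate([fk(q,p)[0]-t for q,t in D]),[0,.3,.4,.4,.2,0]); print(s.x.round(4),np.abs(s.fun).max())
print('WC now',fk(D[-1][0],s.x)[1])
def ik(x,t,roll=0):
    f=lambda q: np.r_[(fk(q,s.x)[0]-x)*10, (R.from_euler('Z',q[0])*R.from_euler('Y',q[1]+q[2])*R.from_euler('Z',q[3])*R.from_euler('Y',q[4])).apply([0,0,1])-t]
    return least_squares(f,D[-1][0][:5]).x
for az in (40,50,57):
    a=np.radians(az); t=np.array([.8*np.cos(a),.8*np.sin(a),-.597]); x=np.array([.5272+.0162*np.cos(a),.3154+.0162*np.sin(a),.041])
    q=ik(x,t/np.linalg.norm(t)); M=R.from_euler('Z',q[0])*R.from_euler('Y',q[1]+q[2])*R.from_euler('Z',q[3])*R.from_euler('Y',q[4])
    # q6: tool y = horizontal (-sin,cos); at q6=0 tool y = ? calibrate from current
    q0=D[-1][0];M0=R.from_euler('Z',q0[0])*R.from_euler('Y',q0[1]+q0[2])*R.from_euler('Z',q0[3])*R.from_euler('Y',q0[4])
    g=lambda M,y:np.arctan2(M.inv().apply(y)[1],M.inv().apply(y)[0])
    qq=o['eef_rot'];y0=R.from_quat(np.r_[qq[1:],qq[0]]).apply([0,1,0])
    q6=q0[5]+g(M,[-np.sin(a),np.cos(a),0])-g(M0,y0)
    print(az,q.round(3),'q6',q6,'WC',fk(q,s.x)[1].round(3),'elbow',(R.from_euler('Z',q[0]).apply([s.x[0]+s.x[2]*np.sin(q[1]),0,s.x[1]+s.x[2]*np.cos(q[1])])).round(3))
im,d=env.get_image('side');P=pts('side',d)
m=(d>0)&(P[...,0]>.2)&(P[...,0]<.6)&(P[...,1]>.05)&(P[...,1]<.45)&(P[...,2]>.11); Q=P[m]
for x in np.arange(.2,.6,.05):
    q=Q[abs(Q[:,0]-x)<.025]
    if len(q): print(round(x,2),len(q),q.min(0).round(3),q.max(0).round(3))
```

```text
[0.0198 0.1633 0.3427 0.5384 0.3134 0.0918] 0.04931255993711775
WC now [0.40605828 0.07419737 0.36342309]
40 [ 0.442 -0.351  2.242  0.56   0.392] q6 -2.251545428747762 WC [0.347 0.164 0.228] elbow [-0.089 -0.042  0.485]
50 [ 0.345 -0.292  2.196  0.873  0.554] q6 -2.69789418220169 WC [0.376 0.135 0.228] elbow [-0.074 -0.027  0.492]
57 [ 0.288 -0.233  2.148  0.97   0.683] q6 -2.8896028146142037 WC [0.399 0.118 0.228] elbow [-0.057 -0.017  0.497]
0.2 284 [0.2   0.05  0.314] [0.225 0.088 0.455]
0.25 301 [0.225 0.05  0.315] [0.275 0.125 0.454]
0.3 239 [0.275 0.05  0.349] [0.325 0.132 0.429]
0.35 1093 [0.325 0.05  0.316] [0.375 0.143 0.45 ]
0.4 842 [0.375 0.05  0.319] [0.425 0.136 0.452]
0.45 88 [0.425 0.05  0.294] [0.475 0.199 0.386]
0.5 139 [0.475 0.166 0.146] [0.525 0.306 0.323]
0.55 197 [0.525 0.216 0.145] [0.56  0.317 0.246]
```

move_arm([
  {"fingers": 1, "delta_pos": [0.008, -0.002, 0], "rotation": [0, 0, -0.08]},
  {"fingers": 1, "delta_pos": [0.016, -0.004, 0], "rotation": [0, 0, -0.16]},
  {"fingers": 1, "delta_pos": [0.023, -0.005, -0.02], "rotation": [0, 0, -0.24]},
  {"fingers": 1, "delta_pos": [0.023, -0.005, -0.04], "rotation": [0, 0, -0.24]},
  {"fingers": 1, "delta_pos": [0.023, -0.005, -0.05], "rotation": [0, 0, -0.24]},
  {"fingers": 1, "delta_pos": [0.023, -0.005, -0.05], "rotation": [0, 0, -0.24]},
  {"fingers": 1, "delta_pos": [0.023, -0.005, -0.05], "rotation": [0, 0, -0.24]},
])

```text
clock: 16.95
position: [0.5647, 0.3266, 0.125]
eef_rot: [0.419, -0.321, 0.834, 0.161]
contact_force: [0.0, -0.7, -6.8]
finger_gap: 0.042
grip_force: 73.8
```

```bash
python3 st.py
python3 - <<'E'
from h import *
ci=env.camera_info('wrist'); im,d=env.get_image('wrist'); cv2.imwrite('pics/w8.png',im); P=wpts(d,ci); print('cam',np.linalg.inv(ci['view'])[:3,3])
x,y,z=P[...,0],P[...,1],P[...,2]; ok=d>0
# die: barrel/base surfaces
f=(.5993,.2866); X=(.9929,-.1193); Y=(.1193,.9929)
cx=(x-f[0])*X[0]+(y-f[1])*X[1]; cy=(x-f[0])*Y[0]+(y-f[1])*Y[1]
from scipy.optimize import least_squares
zb=.120-.027
for lo,hi,r in ((.062,.095,.030),(.095,.105,.03),(.108,.13,.022)):
    m=ok&(z>lo)&(z<hi)&(np.hypot(x-.547,y-.313)<.045); Q=P[m]
    if len(Q)>30: print(lo,len(Q),least_squares(lambda p:np.hypot(Q[:,0]-p[0],Q[:,1]-p[1])-r,[.547,.313],loss='soft_l1',f_scale=.002).x,Q[:,2].min())
m=ok&(abs(z-.014)<.006)&(abs(cx+.09)<.12)&(abs(cy)<.12); print('floor',m.sum(),np.median(z[m]),np.percentile(cx[m],[1,99]),np.percentile(cy[m],[1,99]))
m=ok&(z>.06)&(z<.1)&(abs(cx)<.03)&(abs(cy)<.11); print('front face cx',m.sum(),np.median(cx[m]),np.percentile(cx[m],[2,98]))
m=ok&(abs(z-.05)<.003)&(cx<0)&(cx>-.2)&(abs(cy)<.13); print('walls',np.percentile(cy[m],[1,50,99]) if m.sum() else 0)
E
```

```text
16.95 [0.5647 0.3266 0.125 ] G [0.5534 0.3164 0.1363] z [ 0.595  0.537 -0.597] y [-0.67   0.742 -0.001] q [ 0.29 -0.42  2.12  0.6   0.65 -2.35] [ 0.  -0.7 -6.8] 0.04200119633050323 73.83340001106262
cam [0.44482533 0.21782726 0.14615193]
0.095 2137 [0.55379989 0.31617067] 0.09863426912845841
0.108 9222 [0.55332794 0.31575157] 0.10800028953261614
floor 69637 0.014621233432835778 [-0.18183457  0.02759269] [-0.09438015  0.1011755 ]
front face cx 4824 0.0015960647530943333 [-6.08784861e-05  1.86557326e-02]
walls [-0.1010718   0.10034816  0.10533065]
```

View pics/w8.png

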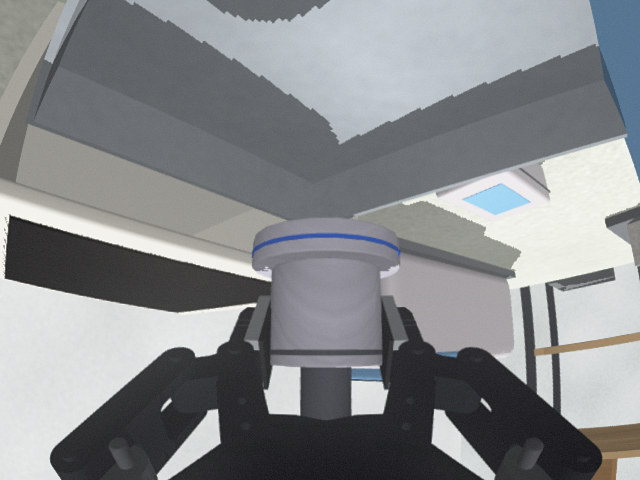

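The die (325,290) hangs over the drawer's inside, with the housing front to the left and the side wall beyond, and measurements agree with my model. Lowering.

move_arm([
  {"fingers": 1, "delta_pos": [-0.004, 0, -0.01], "rotation": [0, 0, 0]},
  {"fingers": 1, "delta_pos": [-0.008, 0, -0.025], "rotation": [0, 0, 0]},
  {"fingers": 1, "delta_pos": [-0.008, 0, -0.04], "rotation": [0, 0, 0]},
  {"fingers": 1, "delta_pos": [-0.008, 0, -0.055], "rotation": [0, 0, 0]},
  {"fingers": 1, "delta_pos": [-0.008, 0, -0.065], "rotation": [0, 0, 0]},
  {"fingers": 1, "delta_pos": [-0.008, 0, -0.072], "rotation": [0, 0, 0]},
  {"fingers": 1, "delta_pos": [-0.008, 0, -0.075], "rotation": [0, 0, 0]},
  {"fingers": 1, "delta_pos": [-0.008, 0, -0.075], "rotation": [0, 0, 0]},
])

```text
clock: 17.8
position: [0.5562, 0.3269, 0.0489]
eef_rot: [0.418, -0.322, 0.834, 0.161]
contact_force: [-0.5, -1.0, -7.5]
finger_gap: 0.0421
grip_force: 73.8
```

```bash
python3 st.py
```

```text
17.8 [0.5562 0.3269 0.0489] G [0.5449 0.3166 0.0603] z [ 0.594  0.537 -0.598] y [-0.671  0.741 -0.001] q [ 0.3  -0.34  2.21  0.76  0.52 -2.53] [-0.5 -1.  -7.5] 0.04212412442710116 73.8329029083252
```

move_arm([
  {"fingers": 1, "delta_pos": [0, 0, -0.003], "rotation": [0, 0, 0]},
  {"fingers": 1, "delta_pos": [0, 0, -0.006], "rotation": [0, 0, 0]},
  {"fingers": 1, "delta_pos": [0, 0, -0.007], "rotation": [0, 0, 0]},
  {"fingers": 1, "delta_pos": [0, 0, -0.007], "rotation": [0, 0, 0]},
  {"fingers": 1, "delta_pos": [0, 0, -0.007], "rotation": [0, 0, 0]},
])

```text
clock: 18.3
position: [0.5563, 0.3269, 0.0424]
eef_rot: [0.419, -0.322, 0.834, 0.161]
contact_force: [-0.2, -1.0, -6.3]
finger_gap: 0.0424
grip_force: 73.8
```

move_arm([
  {"fingers": 1, "delta_pos": [0, 0, -0.001], "rotation": [0, 0, 0]},
  {"fingers": 1, "delta_pos": [0, 0, -0.001], "rotation": [0, 0, 0]},
  {"fingers": 1, "delta_pos": [0, 0, -0.001], "rotation": [0, 0, 0]},
])

```text
clock: 18.6
position: [0.5563, 0.3269, 0.0413]
eef_rot: [0.419, -0.322, 0.834, 0.161]
contact_force: [-0.3, -0.1, -6.3]
finger_gap: 0.0422
grip_force: 73.8
```

move_arm([
  {"fingers": 1, "delta_pos": [0, 0, -0.001], "rotation": [0, 0, 0]},
  {"fingers": 1, "delta_pos": [0, 0, -0.001], "rotation": [0, 0, 0]},
  {"fingers": 1, "delta_pos": [0, 0, -0.001], "rotation": [0, 0, 0]},
])

```text
clock: 18.9
position: [0.5567, 0.327, 0.0411]
eef_rot: [0.419, -0.321, 0.834, 0.161]
contact_force: [-0.4, -0.1, -2.7]
finger_gap: 0.0425
grip_force: 74.2
```

move_arm([
  {"fingers": 1, "delta_pos": [0, 0, -0.001], "rotation": [0, 0, 0]},
  {"fingers": 1, "delta_pos": [0, 0, -0.001], "rotation": [0, 0, 0]},
  {"fingers": 1, "delta_pos": [0, 0, -0.001], "rotation": [0, 0, 0]},
])

```text
clock: 19.2
position: [0.5573, 0.3269, 0.041]
eef_rot: [0.42, -0.321, 0.833, 0.161]
contact_force: [-0.5, -1.8, 2.8]
finger_gap: 0.0426
grip_force: 74.7
```

The die stands on the floor (contact felt). Releasing and backing out along the tool axis.

move_arm([
  {"fingers": -0.4, "delta_pos": [0, 0, 0.0005], "rotation": [0, 0, 0]},
  {"fingers": -0.4, "delta_pos": [0, 0, 0.0005], "rotation": [0, 0, 0]},
  {"fingers": -0.4, "delta_pos": [0, 0, 0.0005], "rotation": [0, 0, 0]},
  {"fingers": -0.4, "delta_pos": [0, 0, 0.0005], "rotation": [0, 0, 0]},
])

```text
clock: 19.6
position: [0.5562, 0.327, 0.0398]
eef_rot: [0.419, -0.322, 0.834, 0.161]
contact_force: [-0.4, -0.9, -0.0]
finger_gap: 0.0597
grip_force: 0.0
```

```bash
python3 st.py
```

```text
19.6 [0.5562 0.327  0.0398] G [0.5449 0.3167 0.0511] z [ 0.595  0.538 -0.598] y [-0.671  0.741 -0.001] q [ 0.3  -0.33  2.22  0.78  0.5  -2.56] [-0.4 -0.9 -0. ] 0.05974195145293279 0.0
```

move_arm([
  {"fingers": -0.4, "delta_pos": [-0.013, -0.012, 0.013], "rotation": [0, 0, 0]},
  {"fingers": -0.4, "delta_pos": [-0.03, -0.027, 0.03], "rotation": [0, 0, 0]},
  {"fingers": -0.4, "delta_pos": [-0.048, -0.043, 0.05], "rotation": [0, 0, 0]},
  {"fingers": -0.4, "delta_pos": [-0.054, -0.048, 0.09], "rotation": [0, 0, 0]},
  {"fingers": -0.4, "delta_pos": [-0.054, -0.048, 0.135], "rotation": [-0.06, 0.067, 0]},
  {"fingers": -0.4, "delta_pos": [-0.054, -0.048, 0.17], "rotation": [-0.14, 0.155, 0]},
  {"fingers": 0, "delta_pos": [-0.054, -0.048, 0.19], "rotation": [-0.23, 0.254, 0]},
  {"fingers": 1, "delta_pos": [-0.054, -0.048, 0.2], "rotation": [-0.32, 0.353, 0]},
])

```text
clock: 20.4
position: [0.503, 0.2788, 0.2451]
eef_rot: [0.211, -0.35, 0.909, 0.079]
contact_force: [-0.0, -0.7, -0.2]
finger_gap: 0.0317
grip_force: 0.0
```

move_arm([
  {"fingers": 1, "delta_pos": [-0.01, 0, 0], "rotation": [-0.08, 0.088, 0]},
  {"fingers": 1, "delta_pos": [-0.03, 0, 0], "rotation": [-0.16, 0.177, 0]},
  {"fingers": 1, "delta_pos": [-0.06, 0.01, 0], "rotation": [-0.24, 0.265, 0]},
  {"fingers": 1, "delta_pos": [-0.09, 0.02, 0], "rotation": [-0.304, 0.336, 0]},
  {"fingers": 1, "delta_pos": [-0.12, 0.025, 0], "rotation": [-0.304, 0.336, 0]},
  {"fingers": 1, "delta_pos": [-0.14, 0.03, 0], "rotation": [-0.304, 0.336, 0]},
])

```text
clock: 21.0
position: [0.361, 0.3099, 0.2389]
eef_rot: [-0.001, -0.361, 0.933, -0.0]
contact_force: [0.2, -0.4, 0.7]
finger_gap: -0.0002
grip_force: 0.0
```

```bash
python3 st.py
python3 - <<'E'
from h import *
im,d=env.get_image('scene'); cv2.imwrite('pics/c9.png',cv2.resize(im[120:400,300:560],None,fx=2.1,fy=2.1,interpolation=2)); P=pts('scene',d)
x,y,z=P[...,0],P[...,1],P[...,2]
m=(d>0)&(np.hypot(x-.545,y-.315)<.04)&(z>.02); print('die pts',m.sum(),P[m].max(0) if m.any() else 0, P[m].mean(0))
im,d=env.get_image('side'); P=pts('side',d); x,y,z=P[...,0],P[...,1],P[...,2]
m=(d>0)&(np.hypot(x-.545,y-.315)<.04)&(z>.02); print('die pts',m.sum(),P[m].max(0) if m.any() else 0, P[m].mean(0))
b=im.astype(int); m=(d>0)&(abs(z-.0955)<.005)&(x<.46)&(y>.15)&(y<.46)&(b[...,0]>b[...,2]+40); print('panel',m.sum(),cv2.minAreaRect(P[m][:,:2].astype(np.float32)*1000))
E
```

```text
21.0 [0.361  0.3099 0.2389] G [0.361  0.3099 0.2579] z [-0.001 -0.001 -1.   ] y [-0.673  0.74  -0.   ] q [ 0.64 -0.24  1.53 -0.    1.85 -1.67] [ 0.2 -0.4  0.7] -0.0001895678835198349 0.0
die pts 305 [0.56825601 0.34209771 0.08834144] [0.54848136 0.30911204 0.05995335]
die pts 342 [0.57087228 0.33860804 0.08688673] [0.53897213 0.30226848 0.04739308]
panel 224 ((407.6726989746094, 305.1982116699219), (230.85128784179688, 14.993487358093262), 83.31279754638672)
```

View pics/c9.png

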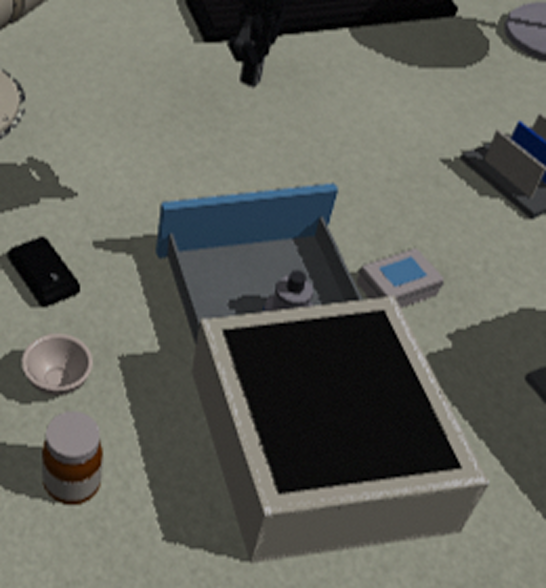

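The die stands upright in the drawer (295,290); the mortar, jar, box and mouse are in place. Now lowering closed fingers in front of the handle.

move_arm([
  {"fingers": 1, "delta_pos": [-0.026, 0.004, 0], "rotation": [0, 0, -0.855]},
  {"fingers": 1, "delta_pos": [-0.026, 0.004, 0], "rotation": [0, 0, -0.855]},
  {"fingers": 1, "delta_pos": [-0.026, 0.004, -0.05], "rotation": [0, 0, -0.855]},
  {"fingers": 1, "delta_pos": [-0.026, 0.004, -0.1], "rotation": [0, 0, -0.855]},
  {"fingers": 1, "delta_pos": [-0.026, 0.004, -0.15], "rotation": [0, 0, -0.855]},
  {"fingers": 1, "delta_pos": [-0.026, 0.004, -0.19], "rotation": [0, 0, -0.855]},
  {"fingers": 1, "delta_pos": [-0.026, 0.004, -0.204], "rotation": [0, 0, -0.855]},
  {"fingers": 1, "delta_pos": [-0.026, 0.004, -0.204], "rotation": [0, 0, -0.855]},
])

```text
clock: 21.9
position: [0.3356, 0.3118, 0.0338]
eef_rot: [-0.001, 0.058, 0.998, -0.002]
contact_force: [-0.0, 0.3, 0.2]
finger_gap: -0.0001
grip_force: 0.0
```

```bash
python3 st.py
```

```text
21.9 [0.3356 0.3118 0.0338] G [0.3356 0.3119 0.0528] z [-0.003 -0.003 -1.   ] y [ 0.116  0.993 -0.004] q [ 0.68 -0.24  1.9  -0.    1.49 -0.78] [-0.   0.3  0.2] -5.964424480740628e-05 0.0
```

move_arm([
  {"fingers": 1, "delta_pos": [0.008, -0.001, 0], "rotation": [0, 0, 0]},
  {"fingers": 1, "delta_pos": [0.016, -0.002, 0], "rotation": [0, 0, 0]},
  {"fingers": 1, "delta_pos": [0.021, -0.0025, 0], "rotation": [0, 0, 0]},
  {"fingers": 1, "delta_pos": [0.026, -0.003, 0], "rotation": [0, 0, 0]},
  {"fingers": 1, "delta_pos": [0.032, -0.004, 0], "rotation": [0, 0, 0]},
  {"fingers": 1, "delta_pos": [0.04, -0.005, 0], "rotation": [0, 0, 0]},
  {"fingers": 1, "delta_pos": [0.05, -0.006, 0], "rotation": [0, 0, 0]},
  {"fingers": 1, "delta_pos": [0.06, -0.007, 0], "rotation": [0, 0, 0]},
])

```text
clock: 22.7
position: [0.397, 0.3057, 0.0357]
eef_rot: [0.0, 0.059, 0.998, -0.001]
contact_force: [-2.4, 0.4, 1.5]
finger_gap: -0.0001
grip_force: 1.2
```

move_arm([
  {"fingers": 1, "delta_pos": [0.012, -0.0015, 0], "rotation": [0, 0, 0]},
  {"fingers": 1, "delta_pos": [0.024, -0.003, 0], "rotation": [0, 0, 0]},
  {"fingers": 1, "delta_pos": [0.036, -0.0045, 0], "rotation": [0, 0, 0]},
  {"fingers": 1, "delta_pos": [0.048, -0.006, 0], "rotation": [0, 0, 0]},
  {"fingers": 1, "delta_pos": [0.06, -0.007, 0], "rotation": [0, 0, 0]},
  {"fingers": 1, "delta_pos": [0.072, -0.0085, 0], "rotation": [0, 0, 0]},
  {"fingers": 1, "delta_pos": [0.084, -0.01, 0], "rotation": [0, 0, 0]},
  {"fingers": 1, "delta_pos": [0.096, -0.0115, 0], "rotation": [0, 0, 0]},
])

```text
clock: 23.5
position: [0.4932, 0.2941, 0.0356]
eef_rot: [0.0, 0.059, 0.998, -0.0]
contact_force: [-2.2, 0.3, 1.8]
finger_gap: -0.0003
grip_force: 1.3
```

```bash
python3 st.py
```

```text
23.5 [0.4932 0.2941 0.0356] G [0.4932 0.2941 0.0546] z [-0.    -0.001 -1.   ] y [ 0.118  0.993 -0.001] q [ 0.48  0.07  1.6  -0.    1.47 -0.97] [-2.2  0.3  1.8] -0.000301035786164497 1.3134141080081463
```

Pushing with about 2 N. The remaining travel is roughly 5 cm.

move_arm([
  {"fingers": 1, "delta_pos": [0.011, -0.0013, 0], "rotation": [0, 0, 0]},
  {"fingers": 1, "delta_pos": [0.021, -0.0025, 0], "rotation": [0, 0, 0]},
  {"fingers": 1, "delta_pos": [0.029, -0.0035, 0], "rotation": [0, 0, 0]},
  {"fingers": 1, "delta_pos": [0.035, -0.004, 0], "rotation": [0, 0, 0]},
  {"fingers": 1, "delta_pos": [0.04, -0.005, 0], "rotation": [0, 0, 0]},
  {"fingers": 1, "delta_pos": [0.044, -0.0053, 0], "rotation": [0, 0, 0]},
  {"fingers": 1, "delta_pos": [0.047, -0.0056, 0], "rotation": [0, 0, 0]},
  {"fingers": 1, "delta_pos": [0.049, -0.006, 0], "rotation": [0, 0, 0]},
])

```text
clock: 24.3
position: [0.5413, 0.2884, 0.0356]
eef_rot: [0.0, 0.059, 0.998, -0.0]
contact_force: [-1.8, -0.2, -0.4]
finger_gap: 0.0002
grip_force: 1.0
```

move_arm([
  {"fingers": 1, "delta_pos": [0.002, 0, 0], "rotation": [0, 0, 0]},
  {"fingers": 1, "delta_pos": [0.003, -0.0005, 0], "rotation": [0, 0, 0]},
  {"fingers": 1, "delta_pos": [0.003, -0.0005, 0], "rotation": [0, 0, 0]},
])

```text
clock: 24.6
position: [0.5443, 0.288, 0.0357]
eef_rot: [0.0, 0.059, 0.998, -0.0]
contact_force: [-0.8, 0.3, -1.4]
finger_gap: 0.0001
grip_force: 0.5
```

move_arm([
  {"fingers": 1, "delta_pos": [0.002, 0, 0], "rotation": [0, 0, 0]},
  {"fingers": 1, "delta_pos": [0.003, -0.0005, 0], "rotation": [0, 0, 0]},
  {"fingers": 1, "delta_pos": [0.003, -0.0005, 0], "rotation": [0, 0, 0]},
])

```text
clock: 24.9
position: [0.546, 0.2878, 0.0356]
eef_rot: [-0.001, 0.059, 0.998, -0.0]
contact_force: [-6.8, -0.5, 1.1]
finger_gap: -0.0
grip_force: 3.5
```

move_arm([
  {"fingers": 1, "delta_pos": [0.002, 0, 0], "rotation": [0, 0, 0]},
  {"fingers": 1, "delta_pos": [0.002, 0, 0], "rotation": [0, 0, 0]},
  {"fingers": 1, "delta_pos": [0.002, 0, 0], "rotation": [0, 0, 0]},
])

```text
clock: 25.2
position: [0.5461, 0.2878, 0.0356]
eef_rot: [-0.003, 0.059, 0.998, -0.001]
contact_force: [-15.0, -0.9, 5.7]
finger_gap: -0.0001
grip_force: 7.3
```

move_arm([
  {"fingers": 1, "delta_pos": [0.001, 0, 0], "rotation": [0, 0, 0]},
  {"fingers": 1, "delta_pos": [0.001, 0, 0], "rotation": [0, 0, 0]},
])

```text
clock: 25.4
position: [0.5462, 0.2878, 0.0356]
eef_rot: [-0.004, 0.058, 0.998, -0.001]
contact_force: [-18.6, -1.9, 7.5]
finger_gap: 0.0002
grip_force: 9.3
```

Hard stop: the drawer is shut. Backing away, rising and checking.

move_arm([
  {"fingers": 1, "delta_pos": [-0.01, 0, 0], "rotation": [0, 0, 0]},
  {"fingers": 1, "delta_pos": [-0.03, 0.003, 0], "rotation": [0, 0, 0]},
  {"fingers": 1, "delta_pos": [-0.06, 0.006, 0.02], "rotation": [0, 0, 0]},
  {"fingers": 1, "delta_pos": [-0.08, 0.008, 0.06], "rotation": [0, 0, 0]},
  {"fingers": 1, "delta_pos": [-0.08, 0.008, 0.11], "rotation": [0, 0, 0]},
  {"fingers": 1, "delta_pos": [-0.08, 0.008, 0.16], "rotation": [0, 0, 0]},
  {"fingers": 1, "delta_pos": [-0.08, 0.008, 0.16], "rotation": [0, 0, 0]},
])

```text
clock: 26.1
position: [0.4731, 0.2969, 0.2061]
eef_rot: [0.008, 0.059, 0.998, 0.004]
contact_force: [1.2, -0.0, 0.1]
finger_gap: -0.0002
grip_force: 0.0
```

```bash
python3 st.py
python3 - <<'E'
from h import *
X=np.array([.9929,-.1193]);F=np.array([.5993,.2866])
for c in ('scene','side'):
    im,d=env.get_image(c); P=pts(c,d); b=im.astype(int); cv2.imwrite(f'pics/{c}_end.png',im)
    m=(d>0)&(abs(P[...,2]-.0955)<.006)&(abs(P[...,0]-.58)<.06)&(P[...,1]>.15)&(P[...,1]<.46)&(b[...,0]>b[...,2]+40)
    print(c,'panel top cx',np.percentile((P[m][:,:2]-F)@X,[3,50,97]).round(4),m.sum())
    i0=np.load(c+'0.npz')['im'].astype(int)
    for n,i in (('0',i0),('end',b)):
        k=(i[...,2]>i[...,1]+50)&(i[...,2]>i[...,0]+50); k[:, :]&=True
        v,u=np.where(k); w={'scene':(150,172,228,256),'side':(396,418,270,310)}[c]; s=(u>=w[0])&(u<w[1])&(v>=w[2])&(v<w[3]); print(n,'knob px',u[s].mean().round(2),v[s].mean().round(2),s.sum())
E
```

```text
26.1 [0.4731 0.2969 0.2061] G [0.4728 0.2968 0.2251] z [ 0.016  0.007 -1.   ] y [0.118 0.993 0.009] q [ 0.5  -0.04  1.41 -0.    1.76 -0.95] [ 1.2 -0.   0.1] -0.00015143663619190343 0.0
scene panel top cx [-0.0141 -0.0085 -0.0042] 250
0 knob px 163.29 241.96 185
end knob px 161.79 237.97 187
side panel top cx [-0.0148 -0.0083 -0.0007] 225
0 knob px 405.48 292.12 132
end knob px 406.66 286.98 129
```

View pics/scene_end.png

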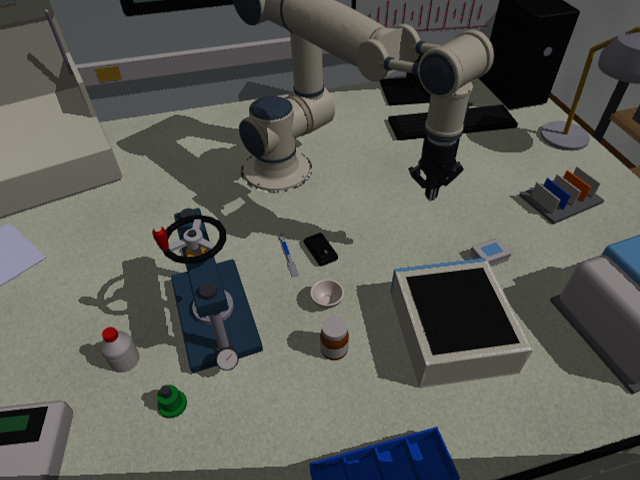

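The final view shows the drawer shut (panel edge at 440,265), the knob back at (162,238) on the raised wheel, and the bystanders in place. Handing in.

```bash
python3 -c "
from plant import env
print(env.close_job())"
```

```text
the job is handed in; nothing more can be done
None
```

I wound the handwheel back one full turn, stood the die upright in the drawer and pushed the drawer fully shut; I handed the job in at about 26 s, without seeing a verdict.

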